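# Seat the bench pin in its holder, home against the hidden back stop

## Task

Put the wooden bench pin into the slot of the grey metal holder, square end first and flat side down, and slide it gently in until you feel it reach the rubber-faced stop hidden inside, then let go and leave it home against the stop with the notched end sticking out. The stop is set to a different depth each time and cannot be seen; do not ram it, and leave the bur box, plaster model and file where they are.

Things in the scene. Friction and masses are not known exactly. Their poses are not given: they have to be found in the camera images.
- pin: Loose light-wood bench pin (filing block), 150 x 40 x 26 mm, 90 to 170 g, lying flat side down. Origin: centre of the underside; z up. +x runs along it to the square root end (full section from x = -20 to +75 mm). From x = -20 to -75 mm its top slopes down to 12 mm thick, sides still 40 mm apart; the last 30 mm is two 15 mm wide prongs with a 10 mm gap.
- pin_root (a point): Centre of the pin's square root end face (pin frame x = +75, y = 0, z = 13 mm).
- pin_notch (a point): Midpoint between the ends of the two prongs at the notched end (pin frame x = -75, y = 0, z = 6 mm); the prong ends are flat, 12 mm high, and can be pushed on.
- holder: Grey metal holder fixed to the bench, 120 long x 72 wide x 59 mm tall, with a dark foot 104 mm wide, 12 mm high. Origin: centre of the 120 mm block's underside, on the bench. +x is the direction in which the pin slides in; mouth in the plane x = -60 mm, other end closed. A rubber-faced stop hidden in the slot is set anew each time, its face 50 to 80 mm behind the mouth.
- slot_mouth (a point): Middle of the lower edge of the slot's mouth, on the slot floor (holder frame x = -60, y = 0, z = 20 mm); x axis into the slot, z up. Slot 44 mm wide, 29 mm high, floor 20 mm above the bench. Two steel cheeks flare from the mouth's sides to 12 mm before it, opening to about 60 mm.
- ledge_end (a point): Outer end of the ledge before the mouth, centre of its top (holder frame x = -119, y = 0, z = 20 mm). The ledge is 28 mm wide, level with the slot floor, runs from here to the mouth and carries the pin as it slides.
- buffer (a joint): How far the stop's sprung rubber face is pressed back, in m: 0 untouched, 0.012 fully. It gives from about 2.4 N and stiffens by 1.2 N per mm (plus 1 N when pressed at 15 mm/s); it springs slowly back when the push ends. More than 8 mm (about 12 N) counts as rammed. Sliding the pin in the slot takes only 0.5 to 1.5 N.
- burbox: Bystander: box of burs, white top on black base, 75 x 130 x 64 mm tall, standing on the green tray. Origin: centre of the underside.
- model: Bystander: small horseshoe-shaped plaster jaw model, about 45 x 72 x 29 mm, on the green tray. Origin: on its underside.
- file: Bystander: flat file with black handle, about 200 mm long, 18 mm wide, lying on the bench. Origin: on its underside, where the handle meets the blade; +x towards the blade.
Things that resemble listed ones, but are neither listed nor needed, are in the scene too. There is more than one size of the pin; the one meant has the size given above.

How it is judged:
At the end, for the whole second after the job is handed in: The pin lies in the slot square end first and flat side down (within 0.1 rad of level and of the slot's direction, its root within 6 mm of the slot's centre line), its root end face no more than 3.5 mm short of the hidden stop's face, at rest and released (x of pin_root in the frame of buffer above -0.0035 m and x of pin_root in the frame of slot_mouth above 0.045 m and not (y of pin_root in the frame of slot_mouth above 0.006 m or y of pin_root in the frame of slot_mouth below -0.006 m) and angle between the x axis of pin and the x axis of holder, either way round below 0.1 rad and angle between pin's own z axis and vertical below 0.1 rad and linear speed of pin below 0.01 m/s and contact force between the fingers and pin below 0.1 N); the robot touches nothing.
It fails at once if the stop's buffer is rammed (pressed back more than 8 mm) (value of joint buffer above 0.008 m).
It fails at once if the bur box is moved more than 20 mm (distance of burbox from where it was at the start of the episode above 0.02 m).
It fails at once if the plaster model is moved more than 20 mm (distance of model from where it was at the start of the episode above 0.02 m).
It fails at once if the file is moved more than 20 mm (distance of file from where it was at the start of the episode above 0.02 m).
It also fails if it takes over 51 s, if anything falls off the work surface, if the arm or the gripper's body presses on something with over 40 N, if the wrist force passes 120 N, or if a joint passes its speed limit or range.

## Robot

A 7-joint arm with a two-finger parallel gripper is mounted at the origin on the work surface. World frame = base frame: x ahead of the robot, y to its left, z up, the work surface at z = 0. Lengths are in m, angles in rad, forces in N, time in s.
With the tool pointing down it reaches from about 0.425 to 0.975 m from the base axis. Payload 16.7 kg.
Tool frame: the origin (TCP) lies on the front face of the gripper's body, between the roots of the fingers; the fingertips stand 73 mm ahead of it and the grasp point (between the pads) lies 54 mm ahead of it (arm.tcp_to_tips is the distance from the TCP to the fingertips, in m); z points along the fingers, x is the direction in which the jaws open and shut, and the axes are right-handed (so a half turn about z gives the same grasp; the last joint's range is limited). The gripper opens to 85 mm and grips with 20 to 120 N. Pads are 22 mm wide; open, the fingers measure 114 mm over their backs; the gripper's body (76 mm by 85 mm) begins 54 mm behind the grasp point. The pads swing forward as they close: fully open they stand 13 mm farther back than shut.
Start: joints at [0.98, 0.426, 0.074, 1.606, -0.034, 1.111, -0.067], TCP at [0.289, -0.61, 0.304] pointing down, gripper open.
Joint ranges: [-2.85, 2.85], [-0.5, 2.14], [-1.23, 1.37], [0.21, 2.46], [-1.02, 4.16], [0.16, 2.05], [-2.73, 2.73]. Speed limits (rad/s): [1.89, 1.89, 2.39, 2.39, 3.01, 3.01, 3.01].

## Interface

Orientations are given as [roll, pitch, yaw] about the fixed x, y, z axes, in that order (R = Rz(yaw) Ry(pitch) Rx(roll)).
In Python, from workcell import arm, read_camera gives the robot as it stands.
- The arm moves only by the tool step_arm, never from a script. Its argument "series" is a list of rows, each an object of numbers: "grip": the opening, from -1 (shut) to 1 (fully open); "dx", "dy", "dz": the shift along the world's x, y, z in m; "ax", "ay", "az": the turn, a rotation vector about the world's x, y, z in degrees. In form: [{"grip": .., "dx": .., "dy": .., "dz": .., "ax": .., "ay": .., "az": ..}, ...]. A call has 1 to 12 rows; each row is the pose to reach, as a shift and turn from the pose commanded when the call began; what a row does not reach only later rows make up. A row lasts 1/12 s, in which the tool goes at most 41.7 mm and 7.16 degrees, less where a joint would pass 70% of its speed; a pose out of reach is approached as far as the arm can. A call with a gripper value outside its range is refused whole. The fingers move at their own pace and stop on an object; the grip force is fixed at half the most. Time passes only in rows, so rows that repeat a pose let the fingers close. It gives the time, the measured TCP pose, the force and the opening at its end, in the units of the state.
- arm.read_state(): the state, without advancing time (a new reading comes with each control period).
- read_camera(name): name is "scene" or "top"; returns a dict with "image" (420x560x3 uint8, red, green, blue), "vfov" (degrees; the focal length in pixels is half the picture's height over the tangent of half this angle, whatever the lens; pixels are square), "cx", "cy" (the principal point, pixels), "D" ([k1, k2, p1, p2, k3] as OpenCV has them; the pictures are not rectified), "xyz" and "attitude" of the camera in the world. Camera axes: x right, y up, looking along -z (the intrinsics and any distortion apply to the point x, -y, -z); pixel columns grow to the right and rows downward; lengths in m; the calibration is good to about 2 mm. A picture is of the moment at which its call begins. There is no depth.
- arm.close_job(): hands the job in, once; it reports no verdict.
The state is a dict: "clock": time; "joint_positions": joint angles; "joint_vel": joint speeds; "effort": joint torques, N m; "position": TCP position; "tcp_rot": TCP orientation; "contact_force": force on the tool from outside, world axes, zero at the start; "ft_torque": the same for the moment, N m; "grip_width": finger opening in m.
Only numpy, scipy, OpenCV 4.12 (cv2) and the standard library are available. Lean on these libraries where they do the work, as an engineer would, in place of code of your own. Each camera call takes 0.05 s, during which the arm holds its last target.

## Working session

There is one attempt and no reset: what is moved stays moved. The work goes in short steps, Python scripts to look and compute and a tool call to move; the robot and the scene stay as the last step left them, time stands still between calls to the robot, and variables do not carry over. Pictures are saved under pics/ and viewed, and the job is handed in when it is done.

Besides the shell and the picture viewer there is one more tool, called after "Call:" by a JSON object that holds its "op" and its "data". step_arm: Moves the arm, as the interface text tells. Its arguments: {"type":"object","properties":{"series":{"type":"array"}},"required":["series"]}

```bash
mkdir -p pics; ls; python3 - <<'E'
from workcell import arm, read_camera
import cv2,json
for n in("scene","top"):
    c=read_camera(n); cv2.imwrite(f"pics/{n}0.png",c["image"][:,:,::-1])
    print({k:v for k,v in c.items() if k!="image"})
print(arm.read_state()); print(arm.tcp_to_tips)
E
```

```text
pics
{'vfov': 44.54580864127211, 'cx': 280.52862875738145, 'cy': 218.25637041609315, 'D': array([-0.00406625,  0.        ,  0.        ,  0.        ,  0.        ]), 'xyz': array([ 1.22573256, -0.17344511,  1.05388474]), 'attitude': array([6.02371583e-01, 6.25929784e-06, 1.44147621e+00])}
{'vfov': 56.87542966426355, 'cx': 275.5668792765934, 'cy': 204.41080874537337, 'D': array([0.00633015, 0.        , 0.        , 0.        , 0.        ]), 'xyz': array([ 0.50000049, -0.06554784,  1.0908306 ]), 'attitude': array([ 0.04698256, -0.00780532, -1.55734273])}
{'clock': 0.1, 'joint_positions': array([ 0.97950555,  0.42665536,  0.07385638,  1.60655518, -0.03409526,
        1.11077724, -0.0670989 ]), 'joint_vel': array([ 0.00043688, -0.00043091,  0.00057608, -0.00213894, -0.0014265 ,
       -0.00084092, -0.00034159]), 'effort': array([ 1.15818894e-02, -9.51521587e+01,  3.77268165e+00, -4.64403605e+01,
        1.96504220e-02,  6.36893150e-03,  1.43976526e-04]), 'position': array([ 0.28845913, -0.60994413,  0.3032847 ]), 'tcp_rot': array([ 3.14150816e+00,  1.13266663e-03, -1.12903746e+00]), 'contact_force': array([-0.06404341, -0.2867742 ,  0.01396138]), 'ft_torque': array([ 0.008586  , -0.05324498, -0.00550907]), 'grip_width': 0.08544850868648333}
0.0726
```

View pics/top0.png

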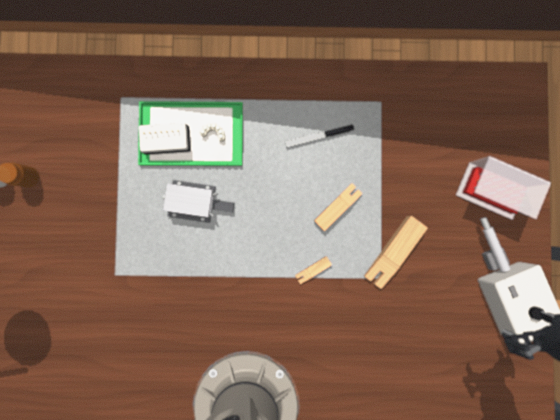

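View pics/scene0.png

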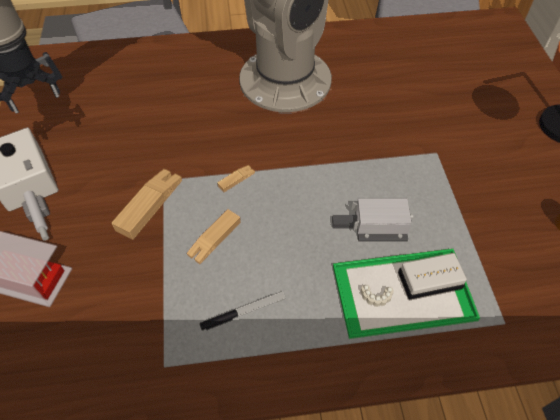

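The top view shows three pins. The middle one, at about (338,208), is probably ours. The holder is at (190,201) with its ledge to the right at (225,208), and the file is at (320,136). Next I'll zoom in and set up the pixel-to-world projection.

```bash
cat > h.py <<'E'
from workcell import arm, read_camera
import cv2,numpy as np
from scipy.spatial.transform import Rotation as Ro
def K(c):
    f=c["image"].shape[0]/2/np.tan(np.radians(c["vfov"])/2)
    return np.array([[f,0,c["cx"]],[0,f,c["cy"]],[0,0,1]])
def R(c): return Ro.from_euler("xyz",c["attitude"]).as_matrix()
def p2w(c,uv,z):
    n=cv2.undistortPoints(np.array(uv,float).reshape(-1,1,2),K(c),c["D"]).reshape(-1,2)
    d=np.c_[n[:,0],-n[:,1],-np.ones(len(n))]@R(c).T
    z=np.broadcast_to(z,len(n))
    return c["xyz"]+d*((z-c["xyz"][2])/d[:,2])[:,None]
def w2p(c,P):
    q=(np.atleast_2d(P)-c["xyz"])@R(c); q=q*[1,-1,-1]
    return cv2.projectPoints(q,np.zeros(3),np.zeros(3),K(c),c["D"])[0].reshape(-1,2)
def crop(c,x,y,w,h,s,fn,im=None):
    im=(c["image"] if im is None else im)[y:y+h,x:x+w,::-1]
    cv2.imwrite(fn,cv2.resize(im,None,fx=s,fy=s,interpolation=cv2.INTER_CUBIC))
E
python3 - <<'E'
from h import *
c=read_camera("top")
crop(c,280,165,110,80,7,"pics/pinT.png"); crop(c,150,165,100,70,8,"pics/holdT.png")
print(p2w(c,[[316,222],[362,193],[165,200],[235,208],[320,136]],[.026,.012,.059,.02,0]).round(3))
c=read_camera("scene")
crop(c,180,200,70,70,8,"pics/pinS.png"); crop(c,320,185,105,65,7,"pics/holdS.png")
E
```

```text
[[ 0.503 -0.185  0.026]
 [ 0.586 -0.314  0.012]
 [ 0.556  0.221  0.059]
 [ 0.539  0.039  0.02 ]
 [ 0.748 -0.197  0.   ]]
```

View pics/pinT.png

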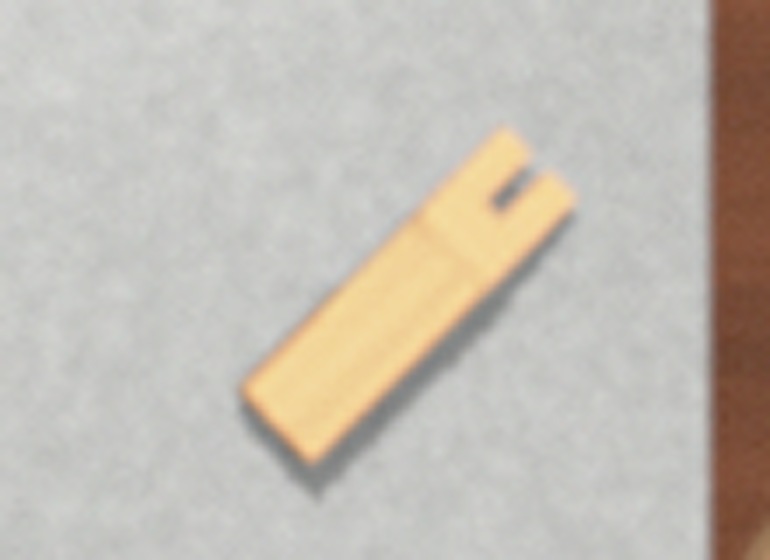

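View pics/holdT.png

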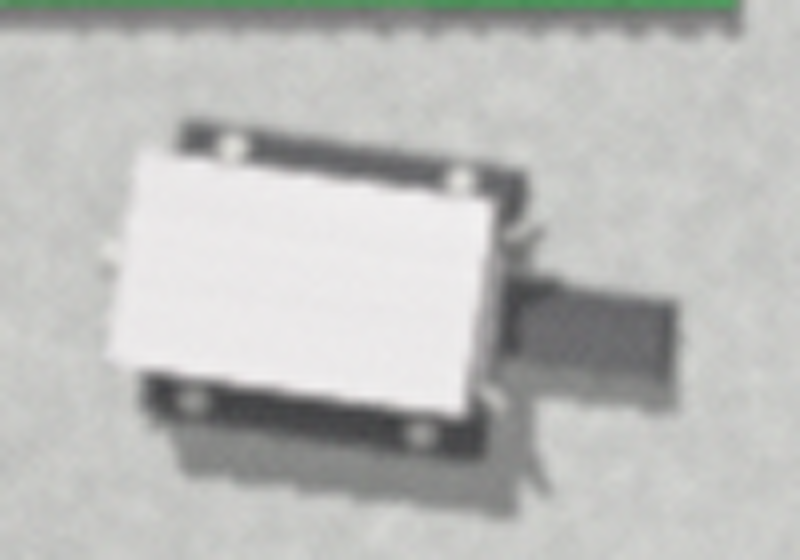

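View pics/pinS.png

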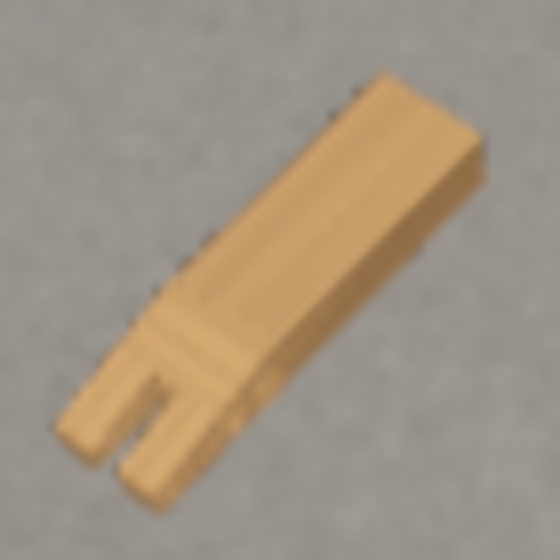

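View pics/holdS.png

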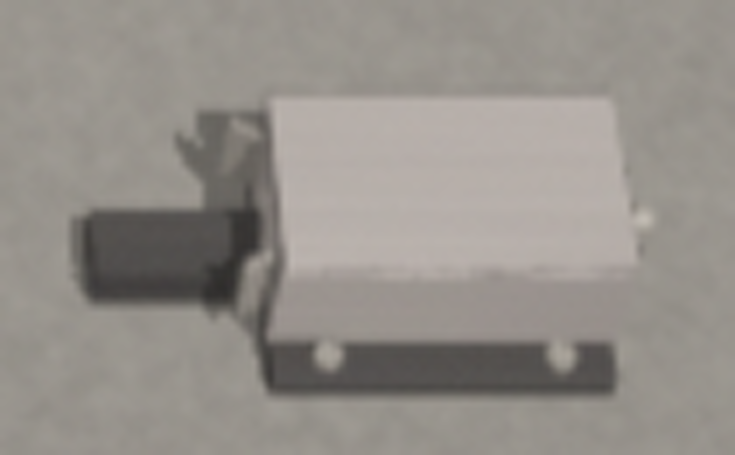

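```bash
cat > fit.py <<'E'
from h import *
from scipy.optimize import least_squares
def fit(obs,x0):
    # obs: list of (cam, pts_local, uv)
    def f(p):
        c,s=np.cos(p[2]),np.sin(p[2]); M=np.array([[c,-s,0],[s,c,0],[0,0,1]])
        return np.concatenate([(w2p(cam,np.array(L)@M.T+[p[0],p[1],0])-uv).ravel() for cam,L,uv in obs])
    r=least_squares(f,x0); return r.x,r.fun.reshape(-1,2)
def un(uv,x0,y0,s): return (np.array(uv,float)+.5)/s-.5+[x0,y0]
E
python3 - <<'E'
from fit import *
T=read_camera("top");S=read_camera("scene")
H=.026
pl=[[.075,.02,H],[.075,-.02,H],[-.075,.02,.012],[-.075,-.02,.012]]
# root dir world: -x,+y ; left of it (+y local) = -x-y => lower right in image
pt=un([[312,464],[243,388],[577,198],[505,125]],280,165,7)
ps=un([[387,73],[484,140],[55,428],[183,490]],180,200,8)
for o in ([(T,pl,pt)],[(S,pl[:3],ps[:3])],[(T,pl,pt),(S,pl[:3],ps[:3])]):
    x,r=fit(o,[.55,-.25,2.1]);print(x.round(4),r.round(1).tolist())
h=.059
hl=[[.06,.036,h],[-.06,.036,h],[-.06,-.036,h],[.06,-.036,h],[-.119,.014,.02],[-.119,-.014,.02]]
# +x local= world +y-ish (image left); +y local = world -x (image down)
ht=un([[108,358],[468,415],[497,200],[140,152],[672,383],[680,300]],150,165,8)
hs=un([[612,97],[270,97],[280,270],[637,270],[90,212],[90,297]],320,185,7)
for o in ([(T,hl,ht)],[(S,hl,hs)],[(T,hl,ht),(S,hl,hs)]):
    x,r=fit(o,[.55,.15,1.5]);print(x.round(4),r.round(1).tolist())
E
```

```text
[ 0.5475 -0.2468  2.3581] [[0.2, -0.3], [-0.1, 0.1], [-0.1, -0.0], [0.1, 0.2]]
[ 0.5469 -0.2466  2.3511] [[-0.1, 0.1], [0.2, -0.1], [-0.1, 0.0]]
[ 0.5473 -0.2466  2.3551] [[0.1, -0.3], [-0.2, 0.1], [-0.1, 0.1], [0.1, 0.3], [-0.2, 0.2], [0.1, -0.1], [-0.0, 0.3]]
[0.5576 0.1608 1.4375] [[0.2, 0.6], [-0.1, 0.1], [0.5, 0.2], [0.5, -0.4], [-0.8, -0.5], [-0.3, -0.1]]
[0.5578 0.1611 1.4476] [[-0.2, 0.2], [-0.9, 0.4], [0.4, 0.4], [0.7, 0.1], [-0.4, 0.8], [0.4, -1.9]]
[0.5577 0.161  1.4423] [[0.2, 0.7], [-0.1, -0.1], [0.4, 0.1], [0.3, -0.3], [-0.9, -0.7], [-0.4, -0.4], [-0.2, 0.2], [-0.9, 0.3], [0.3, 0.3], [0.6, 0.2], [-0.4, 0.5], [0.2, -2.1]]
```

Call:
{"op": "step_arm", "data": {"series": [{"grip": 1, "dx": 0.287, "dy": 0.335, "dz": 0, "az": 109.6}, {"grip": 1, "dx": 0.287, "dy": 0.335, "dz": 0, "az": 109.6}, {"grip": 1, "dx": 0.287, "dy": 0.335, "dz": 0, "az": 109.6}, {"grip": 1, "dx": 0.287, "dy": 0.335, "dz": 0, "az": 109.6}, {"grip": 1, "dx": 0.287, "dy": 0.335, "dz": 0, "az": 109.6}, {"grip": 1, "dx": 0.287, "dy": 0.335, "dz": 0, "az": 109.6}, {"grip": 1, "dx": 0.287, "dy": 0.335, "dz": 0, "az": 109.6}, {"grip": 1, "dx": 0.287, "dy": 0.335, "dz": -0.1, "az": 109.6}, {"grip": 1, "dx": 0.287, "dy": 0.335, "dz": -0.1, "az": 109.6}, {"grip": 1, "dx": 0.287, "dy": 0.335, "dz": -0.12, "az": 109.6}, {"grip": 1, "dx": 0.287, "dy": 0.335, "dz": -0.12, "az": 109.6}, {"grip": 1, "dx": 0.287, "dy": 0.335, "dz": -0.12, "az": 109.6}]}}

```text
validation failed for argument at $.se...
```

Call:
{"op": "step_arm", "data": {"series": [{"grip": 1, "dx": 0.287, "dy": 0.335, "dz": 0, "ax": 0, "ay": 0, "az": 109.6}, {"grip": 1, "dx": 0.287, "dy": 0.335, "dz": 0, "ax": 0, "ay": 0, "az": 109.6}]}}

```text
clock: 0.47
position: [0.3415, -0.5475, 0.3036]
tcp_rot: [3.141, 0.0, -0.878]
contact_force: [2.2, 1.3, 0.1]
grip_width: 0.0856
```

Call:
{"op": "step_arm", "data": {"series": [{"grip": 1, "dx": 0.234, "dy": 0.272, "dz": 0, "ax": 0, "ay": 0, "az": 95}, {"grip": 1, "dx": 0.234, "dy": 0.272, "dz": 0, "ax": 0, "ay": 0, "az": 95}, {"grip": 1, "dx": 0.234, "dy": 0.272, "dz": 0, "ax": 0, "ay": 0, "az": 95}, {"grip": 1, "dx": 0.234, "dy": 0.272, "dz": 0, "ax": 0, "ay": 0, "az": 95}, {"grip": 1, "dx": 0.234, "dy": 0.272, "dz": 0, "ax": 0, "ay": 0, "az": 95}, {"grip": 1, "dx": 0.234, "dy": 0.272, "dz": 0, "ax": 0, "ay": 0, "az": 95}, {"grip": 1, "dx": 0.234, "dy": 0.272, "dz": -0.1, "ax": 0, "ay": 0, "az": 95}, {"grip": 1, "dx": 0.234, "dy": 0.272, "dz": -0.1, "ax": 0, "ay": 0, "az": 95}, {"grip": 1, "dx": 0.234, "dy": 0.272, "dz": -0.12, "ax": 0, "ay": 0, "az": 95}, {"grip": 1, "dx": 0.234, "dy": 0.272, "dz": -0.12, "ax": 0, "ay": 0, "az": 95}, {"grip": 1, "dx": 0.234, "dy": 0.272, "dz": -0.12, "ax": 0, "ay": 0, "az": 95}, {"grip": 1, "dx": 0.234, "dy": 0.272, "dz": -0.12, "ax": 0, "ay": 0, "az": 95}]}}

```text
clock: 1.47
position: [0.577, -0.2726, 0.1815]
tcp_rot: [-3.138, 0.001, 0.63]
contact_force: [0.0, -0.8, 0.4]
grip_width: 0.085
```

Call:
{"op": "step_arm", "data": {"series": [{"grip": 1, "dx": -0.001, "dy": -0.002, "dz": -0.02, "ax": 0, "ay": 0, "az": 8.8}, {"grip": 1, "dx": -0.001, "dy": -0.002, "dz": -0.04, "ax": 0, "ay": 0, "az": 8.8}, {"grip": 1, "dx": -0.001, "dy": -0.002, "dz": -0.04, "ax": 0, "ay": 0, "az": 8.8}, {"grip": 1, "dx": -0.001, "dy": -0.002, "dz": -0.04, "ax": 0, "ay": 0, "az": 8.8}]}}

```text
clock: 1.8
position: [0.5753, -0.2768, 0.1433]
tcp_rot: [-3.14, 0.001, 0.773]
contact_force: [0.7, -0.4, 1.4]
grip_width: 0.0853
```

```bash
python3 - <<'E'
from h import *
c=read_camera("scene");crop(c,140,130,160,160,5,"pics/s2.png");s=arm.read_state();print(s["position"].round(4),s["tcp_rot"].round(4),s["contact_force"])
E
```

```text
[ 0.5759 -0.2769  0.1444] [-3.1414 -0.      0.7726] [-0.21453147  0.03355496  0.06175854]
```

View pics/s2.png

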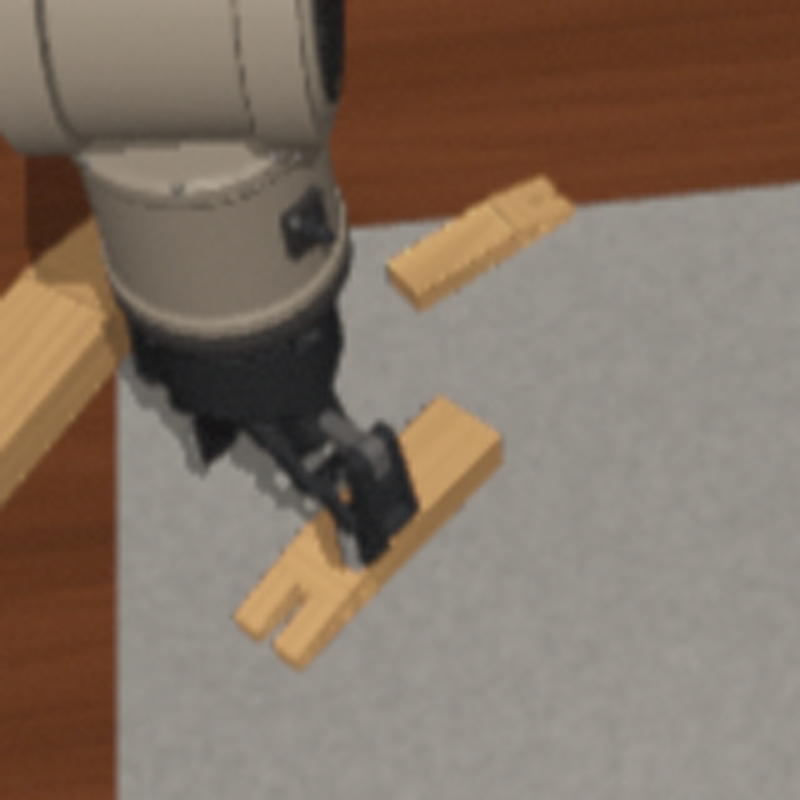

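The open fingers are above the sloped part of the pin at about (370,510) in the crop, and the jaws are across it. Going down.

Call:
{"op": "step_arm", "data": {"series": [{"grip": 1, "dx": 0, "dy": 0.002, "dz": -0.02, "ax": 0, "ay": 0, "az": 0.7}, {"grip": 1, "dx": 0, "dy": 0.002, "dz": -0.04, "ax": 0, "ay": 0, "az": 0.7}, {"grip": 1, "dx": 0, "dy": 0.002, "dz": -0.055, "ax": 0, "ay": 0, "az": 0.7}, {"grip": 1, "dx": 0, "dy": 0.002, "dz": -0.065, "ax": 0, "ay": 0, "az": 0.7}, {"grip": 1, "dx": 0, "dy": 0.002, "dz": -0.07, "ax": 0, "ay": 0, "az": 0.7}, {"grip": 1, "dx": 0, "dy": 0.002, "dz": -0.07, "ax": 0, "ay": 0, "az": 0.7}, {"grip": 1, "dx": 0, "dy": 0.002, "dz": -0.07, "ax": 0, "ay": 0, "az": 0.7}]}}

```text
clock: 2.43
position: [0.5761, -0.2749, 0.0745]
tcp_rot: [3.141, -0.0, 0.787]
contact_force: [-0.2, 0.0, -0.4]
grip_width: 0.0857
```

Call:
{"op": "step_arm", "data": {"series": [{"grip": 0.3, "dx": 0, "dy": 0, "dz": 0, "ax": 0, "ay": 0, "az": 0}, {"grip": 0.1, "dx": 0, "dy": 0, "dz": 0, "ax": 0, "ay": 0, "az": 0}, {"grip": -1, "dx": 0, "dy": 0, "dz": 0, "ax": 0, "ay": 0, "az": 0}, {"grip": -1, "dx": 0, "dy": 0, "dz": 0, "ax": 0, "ay": 0, "az": 0}, {"grip": -1, "dx": 0, "dy": 0, "dz": 0, "ax": 0, "ay": 0, "az": 0}, {"grip": -1, "dx": 0, "dy": 0, "dz": 0, "ax": 0, "ay": 0, "az": 0}, {"grip": -1, "dx": 0, "dy": 0, "dz": 0, "ax": 0, "ay": 0, "az": 0}, {"grip": -1, "dx": 0, "dy": 0, "dz": 0, "ax": 0, "ay": 0, "az": 0}]}}

```text
clock: 3.1
position: [0.5761, -0.2751, 0.0746]
tcp_rot: [3.141, -0.0, 0.787]
contact_force: [-1.6, -0.3, 6.9]
grip_width: 0.0387
```

```bash
python3 - <<'E'
from h import *
s=arm.read_state();print(s["position"].round(4),s["tcp_rot"].round(4),s["contact_force"].round(2),s["grip_width"])
E
```

```text
[ 0.5761 -0.2751  0.0746] [ 3.1408e+00 -1.0000e-04  7.8660e-01] [-1.59 -0.27  6.95] 0.03865797452091825
```

Call:
{"op": "step_arm", "data": {"series": [{"grip": -1, "dx": 0, "dy": 0, "dz": 0.01, "ax": 0, "ay": 0, "az": 0}, {"grip": -1, "dx": 0, "dy": 0, "dz": 0.03, "ax": 0, "ay": 0, "az": 0}, {"grip": -1, "dx": 0, "dy": 0.01, "dz": 0.06, "ax": 0, "ay": 0, "az": -5}, {"grip": -1, "dx": -0.01, "dy": 0.04, "dz": 0.07, "ax": 0, "ay": 0, "az": -11}, {"grip": -1, "dx": -0.015, "dy": 0.07, "dz": 0.07, "ax": 0, "ay": 0, "az": -17}, {"grip": -1, "dx": -0.02, "dy": 0.1, "dz": 0.07, "ax": 0, "ay": 0, "az": -23}, {"grip": -1, "dx": -0.025, "dy": 0.13, "dz": 0.07, "ax": 0, "ay": 0, "az": -29}, {"grip": -1, "dx": -0.03, "dy": 0.16, "dz": 0.07, "ax": 0, "ay": 0, "az": -35}, {"grip": -1, "dx": -0.035, "dy": 0.19, "dz": 0.07, "ax": 0, "ay": 0, "az": -41}, {"grip": -1, "dx": -0.04, "dy": 0.215, "dz": 0.07, "ax": 0, "ay": 0, "az": -47}, {"grip": -1, "dx": -0.045, "dy": 0.232, "dz": 0.07, "ax": 0, "ay": 0, "az": -52.5}, {"grip": -1, "dx": -0.045, "dy": 0.232, "dz": 0.07, "ax": 0, "ay": 0, "az": -52.5}]}}

```text
clock: 4.1
position: [0.5301, -0.0386, 0.1447]
tcp_rot: [-3.14, -0.0, -0.131]
contact_force: [0.7, 0.0, -0.6]
grip_width: 0.0386
```

```bash
python3 - <<'E'
from h import *
T=read_camera("top");S=read_camera("scene")
crop(T,150,165,180,110,4,"pics/t3.png");crop(S,220,120,200,150,4,"pics/s3.png")
s=arm.read_state();print(s["position"].round(4),s["tcp_rot"].round(4),s["contact_force"].round(2),s["grip_width"])
E
```

```text
[ 0.5309 -0.0422  0.1446] [ 3.1415e+00 -6.0000e-04 -1.2660e-01] [ 0.56 -0.42 -1.45] 0.038696876380402305
```

View pics/t3.png

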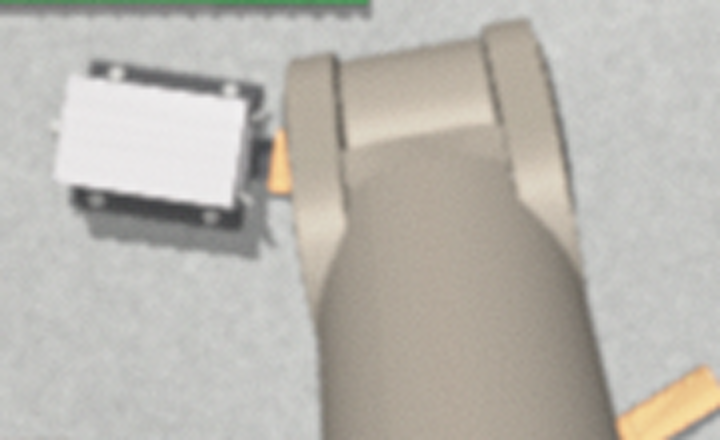

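View pics/s3.png

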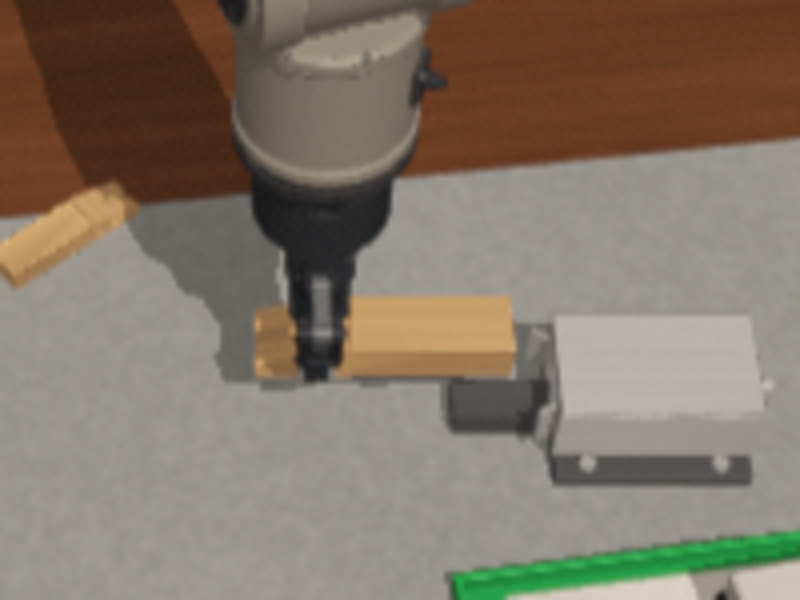

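```bash
python3 - <<'E'
from fit import *
S=read_camera("scene");T=read_camera("top")
s=arm.read_state();p=s["position"];y=s["tcp_rot"][2]+np.pi/2
d=np.array([np.cos(y),np.sin(y)]);n=np.array([-d[1],d[0]])
dz=p[2]-.0746
for a,b,z in((.075,.02,.026),(.075,-.02,.026),(.075,-.02,0),(-.075,.02,.012),(-.075,-.02,.012),(-.075,-.02,0)):
    P=np.r_[p[:2]+d*(a+.0405)+n*b,z+dz]
    print(((w2p(S,P)-[220,120]+.5)*4-.5).round(0), ((w2p(T,P)-[150,165]+.5)*4-.5).round(0))
print(dz)
E
```

```text
[[508. 300.]] [[275. 189.]]
[[513. 356.]] [[285. 127.]]
[[508. 382.]] [[290. 130.]]
[[251. 315.]] [[507. 222.]]
[[252. 370.]] [[516. 161.]]
[[251. 382.]] [[515. 162.]]
0.06966027006270559
```

```bash
python3 - <<'E'
from h import *
S=read_camera("scene")
crop(S,270,180,100,70,8,"pics/s4.png")
E
```

```text
(no output)
```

View pics/s4.png

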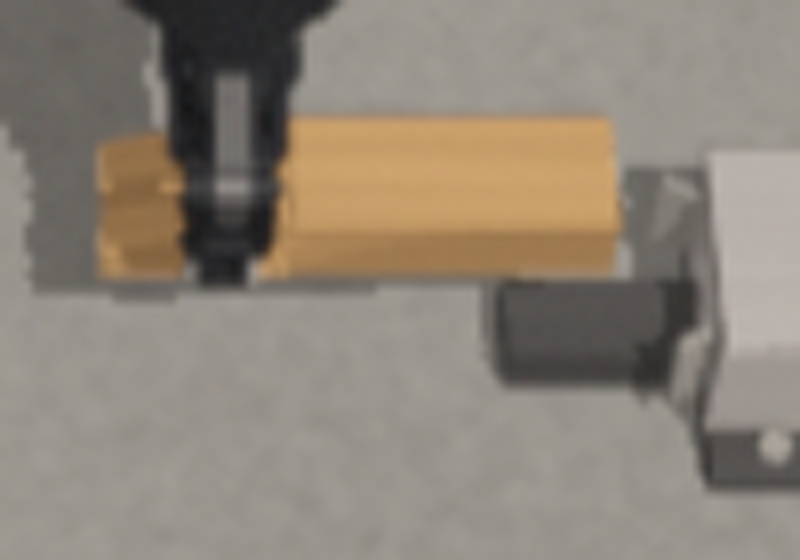

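Call:
{"op": "step_arm", "data": {"series": [{"grip": -1, "dx": 0, "dy": 0, "dz": -0.012, "ax": 0, "ay": 0, "az": 0}, {"grip": -1, "dx": 0, "dy": 0, "dz": -0.026, "ax": 0, "ay": 0, "az": 0}, {"grip": -1, "dx": 0, "dy": 0, "dz": -0.036, "ax": 0, "ay": 0, "az": 0}, {"grip": -1, "dx": 0, "dy": 0, "dz": -0.043, "ax": 0, "ay": 0, "az": 0}, {"grip": -1, "dx": 0, "dy": 0, "dz": -0.046, "ax": 0, "ay": 0, "az": 0}, {"grip": -1, "dx": 0, "dy": 0, "dz": -0.048, "ax": 0, "ay": 0, "az": 0}, {"grip": -1, "dx": 0, "dy": 0, "dz": -0.048, "ax": 0, "ay": 0, "az": 0}, {"grip": -1, "dx": 0, "dy": 0, "dz": -0.048, "ax": 0, "ay": 0, "az": 0}]}}

```text
clock: 5.02
position: [0.531, -0.0429, 0.0962]
tcp_rot: [-3.142, -0.0, -0.129]
contact_force: [-0.5, -1.0, -1.0]
grip_width: 0.0386
```

```bash
cat > st.py <<'E'
from h import *
s=arm.read_state();p=s["position"];H=np.array([.5577,.161]);a=1.4423
d=np.array([np.cos(a),np.sin(a)]);n=np.array([-d[1],d[0]])
r=p[:2]-H;f=s["contact_force"]
print("clk",s["clock"],"pos",p.round(4),"rot",s["tcp_rot"].round(4),"gw",round(s["grip_width"],4))
print("root depth %.4f lat %.4f bottom %.4f"%(r@d+.1155+.06,r@n,p[2]-.0746),"F ax %.2f lat %.2f z %.2f"%(f[:2]@d,f[:2]@n,f[2]),"tq",s["ft_torque"].round(2))
E
python3 st.py; python3 - <<'E'
from h import *
S=read_camera("scene")
crop(S,270,180,100,70,8,"pics/s5.png")
crop(read_camera("top"),180,175,70,60,8,"pics/t5.png")
E
```

```text
clk 5.0167 pos [ 0.531  -0.0429  0.0962] rot [-3.1415e+00 -3.0000e-04 -1.2950e-01] gw 0.0386
root depth -0.0301 lat 0.0003 bottom 0.0216 F ax -1.06 lat 0.33 z -1.01 tq [-0.05  0.02  0.02]
```

View pics/s5.png

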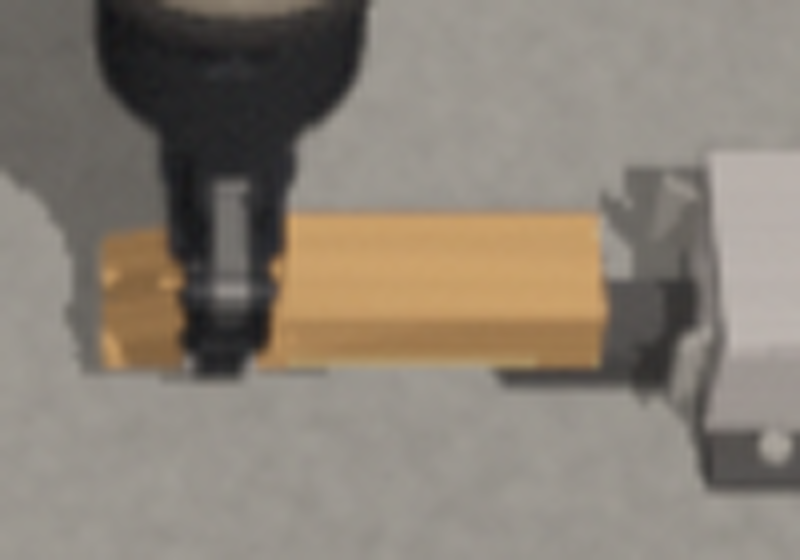

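View pics/t5.png

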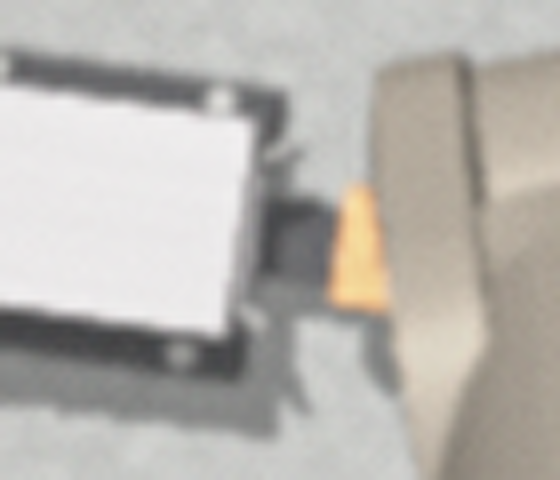

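The pin's root is level with the ledge, about 30 mm short of the mouth, and centred to within about 1 mm (s5: root edge at (600,215–365); t5: pin spans rows 185–305). Sliding towards the mouth.

Call:
{"op": "step_arm", "data": {"series": [{"grip": -1, "dx": 0.0005, "dy": 0.004, "dz": 0, "ax": 0, "ay": 0, "az": 0}, {"grip": -1, "dx": 0.001, "dy": 0.009, "dz": 0, "ax": 0, "ay": 0, "az": 0}, {"grip": -1, "dx": 0.0018, "dy": 0.014, "dz": 0, "ax": 0, "ay": 0, "az": 0}, {"grip": -1, "dx": 0.0023, "dy": 0.018, "dz": 0, "ax": 0, "ay": 0, "az": 0}, {"grip": -1, "dx": 0.0028, "dy": 0.022, "dz": 0, "ax": 0, "ay": 0, "az": 0}, {"grip": -1, "dx": 0.0032, "dy": 0.025, "dz": 0, "ax": 0, "ay": 0, "az": 0}, {"grip": -1, "dx": 0.0036, "dy": 0.028, "dz": 0, "ax": 0, "ay": 0, "az": 0}, {"grip": -1, "dx": 0.0039, "dy": 0.03, "dz": 0, "ax": 0, "ay": 0, "az": 0}, {"grip": -1, "dx": 0.0041, "dy": 0.032, "dz": 0, "ax": 0, "ay": 0, "az": 0}, {"grip": -1, "dx": 0.0044, "dy": 0.034, "dz": 0, "ax": 0, "ay": 0, "az": 0}, {"grip": -1, "dx": 0.0044, "dy": 0.034, "dz": 0, "ax": 0, "ay": 0, "az": 0}, {"grip": -1, "dx": 0.0044, "dy": 0.034, "dz": 0, "ax": 0, "ay": 0, "az": 0}]}}

```text
clock: 6.12
position: [0.5352, -0.0089, 0.0959]
tcp_rot: [-3.142, 0.0, -0.13]
contact_force: [-1.1, -0.7, -0.6]
grip_width: 0.0386
```

```bash
python3 st.py
```

```text
clk 6.1167 pos [ 0.5352 -0.0089  0.0959] rot [-3.1416e+00  1.0000e-04 -1.2950e-01] gw 0.0386
root depth 0.0041 lat 0.0006 bottom 0.0213 F ax -0.87 lat 1.01 z -0.63 tq [-0.07  0.04  0.02]
```

Call:
{"op": "step_arm", "data": {"series": [{"grip": -1, "dx": 0.0004, "dy": 0.003, "dz": 0, "ax": 0, "ay": 0, "az": 0}, {"grip": -1, "dx": 0.0008, "dy": 0.006, "dz": 0, "ax": 0, "ay": 0, "az": 0}, {"grip": -1, "dx": 0.0012, "dy": 0.009, "dz": 0, "ax": 0, "ay": 0, "az": 0}, {"grip": -1, "dx": 0.0016, "dy": 0.012, "dz": 0, "ax": 0, "ay": 0, "az": 0}, {"grip": -1, "dx": 0.002, "dy": 0.015, "dz": 0, "ax": 0, "ay": 0, "az": 0}, {"grip": -1, "dx": 0.0024, "dy": 0.018, "dz": 0, "ax": 0, "ay": 0, "az": 0}, {"grip": -1, "dx": 0.0026, "dy": 0.02, "dz": 0, "ax": 0, "ay": 0, "az": 0}, {"grip": -1, "dx": 0.0026, "dy": 0.02, "dz": 0, "ax": 0, "ay": 0, "az": 0}]}}

```text
clock: 6.78
position: [0.5379, 0.0117, 0.0959]
tcp_rot: [-3.141, 0.0, -0.129]
contact_force: [-0.6, -0.5, -2.0]
grip_width: 0.0386
```

```bash
python3 st.py
```

```text
clk 6.7833 pos [0.5379 0.0117 0.0959] rot [-3.1414  0.     -0.1289] gw 0.0386
root depth 0.0249 lat 0.0005 bottom 0.0213 F ax -0.61 lat 0.57 z -2.01 tq [-0.1  -0.02 -0.01]
```

Call:
{"op": "step_arm", "data": {"series": [{"grip": -1, "dx": 0.0004, "dy": 0.003, "dz": 0, "ax": 0, "ay": 0, "az": 0}, {"grip": -1, "dx": 0.0008, "dy": 0.006, "dz": 0, "ax": 0, "ay": 0, "az": 0}, {"grip": -1, "dx": 0.0012, "dy": 0.009, "dz": 0, "ax": 0, "ay": 0, "az": 0}, {"grip": -1, "dx": 0.0015, "dy": 0.012, "dz": 0, "ax": 0, "ay": 0, "az": 0}, {"grip": -1, "dx": 0.0019, "dy": 0.015, "dz": 0, "ax": 0, "ay": 0, "az": 0}, {"grip": -1, "dx": 0.0021, "dy": 0.017, "dz": 0, "ax": 0, "ay": 0, "az": 0}, {"grip": -1, "dx": 0.0023, "dy": 0.018, "dz": 0, "ax": 0, "ay": 0, "az": 0}, {"grip": -1, "dx": 0.0023, "dy": 0.018, "dz": 0, "ax": 0, "ay": 0, "az": 0}, {"grip": -1, "dx": 0.0023, "dy": 0.018, "dz": 0, "ax": 0, "ay": 0, "az": 0}]}}

```text
clock: 7.53
position: [0.5401, 0.0291, 0.0959]
tcp_rot: [3.142, 0.0, -0.13]
contact_force: [0.7, -0.0, -2.2]
grip_width: 0.0389
```

```bash
python3 st.py
```

```text
clk 7.5333 pos [0.5401 0.0291 0.0959] rot [ 3.1415e+00  1.0000e-04 -1.2950e-01] gw 0.0389
root depth 0.0424 lat 0.0006 bottom 0.0213 F ax 0.07 lat -0.72 z -2.20 tq [-0.11  0.05  0.01]
```

Call:
{"op": "step_arm", "data": {"series": [{"grip": -1, "dx": 0.0001, "dy": 0.001, "dz": 0, "ax": 0, "ay": 0, "az": 0}, {"grip": -1, "dx": 0.0003, "dy": 0.002, "dz": 0, "ax": 0, "ay": 0, "az": 0}, {"grip": -1, "dx": 0.0004, "dy": 0.003, "dz": 0, "ax": 0, "ay": 0, "az": 0}, {"grip": -1, "dx": 0.0005, "dy": 0.004, "dz": 0, "ax": 0, "ay": 0, "az": 0}, {"grip": -1, "dx": 0.0006, "dy": 0.005, "dz": 0, "ax": 0, "ay": 0, "az": 0}, {"grip": -1, "dx": 0.0006, "dy": 0.005, "dz": 0, "ax": 0, "ay": 0, "az": 0}]}}

```text
clock: 8.03
position: [0.5407, 0.0344, 0.0959]
tcp_rot: [-3.141, 0.0, -0.129]
contact_force: [0.0, -0.3, -1.4]
grip_width: 0.039
```

Call:
{"op": "step_arm", "data": {"series": [{"grip": -1, "dx": 0.0001, "dy": 0.001, "dz": 0, "ax": 0, "ay": 0, "az": 0}, {"grip": -1, "dx": 0.0003, "dy": 0.002, "dz": 0, "ax": 0, "ay": 0, "az": 0}, {"grip": -1, "dx": 0.0003, "dy": 0.0025, "dz": 0, "ax": 0, "ay": 0, "az": 0}, {"grip": -1, "dx": 0.0003, "dy": 0.0025, "dz": 0, "ax": 0, "ay": 0, "az": 0}]}}

```text
clock: 8.37
position: [0.541, 0.0368, 0.0959]
tcp_rot: [-3.141, -0.0, -0.129]
contact_force: [-0.1, 0.1, -1.5]
grip_width: 0.0389
```

```bash
python3 st.py
```

```text
clk 8.3667 pos [0.541  0.0368 0.0959] rot [-3.1415 -0.     -0.1294] gw 0.0389
root depth 0.0502 lat 0.0006 bottom 0.0213 F ax 0.09 lat 0.12 z -1.52 tq [-0.05  0.05 -0.04]
```

Now at 50 mm. From here I'll advance about 2.5 mm per call and watch the y force, which is along the slot.

Call:
{"op": "step_arm", "data": {"series": [{"grip": -1, "dx": 0.0001, "dy": 0.001, "dz": 0, "ax": 0, "ay": 0, "az": 0}, {"grip": -1, "dx": 0.0003, "dy": 0.002, "dz": 0, "ax": 0, "ay": 0, "az": 0}, {"grip": -1, "dx": 0.0003, "dy": 0.0025, "dz": 0, "ax": 0, "ay": 0, "az": 0}, {"grip": -1, "dx": 0.0003, "dy": 0.0025, "dz": 0, "ax": 0, "ay": 0, "az": 0}]}}

```text
clock: 8.7
position: [0.5413, 0.0393, 0.0959]
tcp_rot: [-3.141, 0.0, -0.129]
contact_force: [-0.5, 0.7, -0.7]
grip_width: 0.0385
```

Call:
{"op": "step_arm", "data": {"series": [{"grip": -1, "dx": 0.0001, "dy": 0.001, "dz": 0, "ax": 0, "ay": 0, "az": 0}, {"grip": -1, "dx": 0.0003, "dy": 0.002, "dz": 0, "ax": 0, "ay": 0, "az": 0}, {"grip": -1, "dx": 0.0003, "dy": 0.0025, "dz": 0, "ax": 0, "ay": 0, "az": 0}, {"grip": -1, "dx": 0.0003, "dy": 0.0025, "dz": 0, "ax": 0, "ay": 0, "az": 0}]}}

```text
clock: 9.03
position: [0.5416, 0.0418, 0.0959]
tcp_rot: [-3.142, 0.0, -0.129]
contact_force: [0.1, 0.4, -0.7]
grip_width: 0.0383
```

Call:
{"op": "step_arm", "data": {"series": [{"grip": -1, "dx": 0.0001, "dy": 0.001, "dz": 0, "ax": 0, "ay": 0, "az": 0}, {"grip": -1, "dx": 0.0003, "dy": 0.002, "dz": 0, "ax": 0, "ay": 0, "az": 0}, {"grip": -1, "dx": 0.0003, "dy": 0.0025, "dz": 0, "ax": 0, "ay": 0, "az": 0}, {"grip": -1, "dx": 0.0003, "dy": 0.0025, "dz": 0, "ax": 0, "ay": 0, "az": 0}]}}

```text
clock: 9.37
position: [0.5419, 0.0443, 0.0959]
tcp_rot: [-3.141, 0.0, -0.129]
contact_force: [-0.1, 0.6, -1.4]
grip_width: 0.0388
```

Call:
{"op": "step_arm", "data": {"series": [{"grip": -1, "dx": 0.0001, "dy": 0.001, "dz": 0, "ax": 0, "ay": 0, "az": 0}, {"grip": -1, "dx": 0.0003, "dy": 0.002, "dz": 0, "ax": 0, "ay": 0, "az": 0}, {"grip": -1, "dx": 0.0003, "dy": 0.0025, "dz": 0, "ax": 0, "ay": 0, "az": 0}, {"grip": -1, "dx": 0.0003, "dy": 0.0025, "dz": 0, "ax": 0, "ay": 0, "az": 0}]}}

```text
clock: 9.7
position: [0.5422, 0.0464, 0.0959]
tcp_rot: [3.141, 0.0, -0.13]
contact_force: [0.3, -2.4, -0.9]
grip_width: 0.0389
```

Call:
{"op": "step_arm", "data": {"series": [{"grip": -1, "dx": 0, "dy": 0, "dz": 0, "ax": 0, "ay": 0, "az": 0}, {"grip": -1, "dx": 0, "dy": 0, "dz": 0, "ax": 0, "ay": 0, "az": 0}]}}

```text
clock: 9.87
position: [0.5422, 0.0464, 0.0959]
tcp_rot: [3.141, 0.0, -0.13]
contact_force: [0.7, -2.4, -0.4]
grip_width: 0.039
```

```bash
python3 st.py
```

```text
clk 9.8667 pos [0.5422 0.0464 0.0959] rot [ 3.1414e+00  1.0000e-04 -1.2980e-01] gw 0.039
root depth 0.0598 lat 0.0007 bottom 0.0213 F ax -2.27 lat -1.05 z -0.42 tq [-0.57  0.06 -0.1 ]
```

Call:
{"op": "step_arm", "data": {"series": [{"grip": -1, "dx": 0.0001, "dy": 0.0005, "dz": 0, "ax": 0, "ay": 0, "az": 0}, {"grip": -1, "dx": 0.0001, "dy": 0.001, "dz": 0, "ax": 0, "ay": 0, "az": 0}, {"grip": -1, "dx": 0.0002, "dy": 0.0015, "dz": 0, "ax": 0, "ay": 0, "az": 0}, {"grip": -1, "dx": 0.0002, "dy": 0.0015, "dz": 0, "ax": 0, "ay": 0, "az": 0}]}}

```text
clock: 10.2
position: [0.5424, 0.048, 0.0959]
tcp_rot: [3.141, 0.0, -0.13]
contact_force: [-0.7, -4.0, -1.3]
grip_width: 0.0387
```

```bash
python3 st.py
```

```text
clk 10.2 pos [0.5424 0.048  0.0959] rot [ 3.1414e+00  1.0000e-04 -1.2960e-01] gw 0.0387
root depth 0.0615 lat 0.0007 bottom 0.0213 F ax -4.10 lat 0.13 z -1.29 tq [-0.97  0.05 -0.09]
```

Between the last two readings the axial force rose about 1.1 N per mm, which is how the buffer behaves, with its face at a depth of about 60 mm. I'll lower the pin onto the floor, ease back slightly and let go.

Call:
{"op": "step_arm", "data": {"series": [{"grip": -1, "dx": 0, "dy": -0.0003, "dz": -0.0004, "ax": 0, "ay": 0, "az": 0}, {"grip": -1, "dx": 0, "dy": -0.0006, "dz": -0.0008, "ax": 0, "ay": 0, "az": 0}, {"grip": -1, "dx": 0, "dy": -0.0006, "dz": -0.001, "ax": 0, "ay": 0, "az": 0}, {"grip": -1, "dx": 0, "dy": -0.0006, "dz": -0.001, "ax": 0, "ay": 0, "az": 0}]}}

```text
clock: 10.53
position: [0.5424, 0.0475, 0.0949]
tcp_rot: [-3.142, 0.0, -0.13]
contact_force: [-0.2, -3.5, 0.4]
grip_width: 0.0384
```

```bash
python3 st.py
```

```text
clk 10.5333 pos [0.5424 0.0475 0.0949] rot [-3.1415  0.     -0.1296] gw 0.0384
root depth 0.0610 lat 0.0006 bottom 0.0203 F ax -3.55 lat -0.25 z 0.36 tq [-0.68  0.14 -0.02]
```

Call:
{"op": "step_arm", "data": {"series": [{"grip": -0.1, "dx": 0, "dy": 0, "dz": 0, "ax": 0, "ay": 0, "az": 0}, {"grip": 0, "dx": 0, "dy": 0, "dz": 0, "ax": 0, "ay": 0, "az": 0}, {"grip": 0.1, "dx": 0, "dy": 0, "dz": 0, "ax": 0, "ay": 0, "az": 0}, {"grip": 0.2, "dx": 0, "dy": 0, "dz": 0, "ax": 0, "ay": 0, "az": 0}, {"grip": 0.4, "dx": 0, "dy": 0, "dz": 0, "ax": 0, "ay": 0, "az": 0}, {"grip": 0.4, "dx": 0, "dy": 0, "dz": 0, "ax": 0, "ay": 0, "az": 0}, {"grip": 0.4, "dx": 0, "dy": 0, "dz": 0, "ax": 0, "ay": 0, "az": 0}, {"grip": 0.4, "dx": 0, "dy": 0, "dz": 0, "ax": 0, "ay": 0, "az": 0}]}}

```text
clock: 11.2
position: [0.5424, 0.0476, 0.0949]
tcp_rot: [-3.142, -0.0, -0.129]
contact_force: [-0.5, -0.3, 0.3]
grip_width: 0.0596
```

```bash
python3 st.py
```

```text
clk 11.2 pos [0.5424 0.0476 0.0949] rot [-3.1415 -0.     -0.1295] gw 0.0596
root depth 0.0610 lat 0.0006 bottom 0.0203 F ax -0.35 lat 0.48 z 0.28 tq [0.02 0.05 0.01]
```

Released. Next I'll lift straight up and clear so the cameras can see the pin.

Call:
{"op": "step_arm", "data": {"series": [{"grip": 0.6, "dx": 0, "dy": 0, "dz": 0.01, "ax": 0, "ay": 0, "az": 0}, {"grip": 0.6, "dx": 0, "dy": 0, "dz": 0.03, "ax": 0, "ay": 0, "az": 0}, {"grip": 0.6, "dx": 0, "dy": 0, "dz": 0.06, "ax": 0, "ay": 0, "az": 0}, {"grip": 0.6, "dx": 0, "dy": -0.03, "dz": 0.09, "ax": 0, "ay": 0, "az": 0}, {"grip": 0.6, "dx": 0, "dy": -0.07, "dz": 0.1, "ax": 0, "ay": 0, "az": 0}, {"grip": 0.6, "dx": 0, "dy": -0.11, "dz": 0.1, "ax": 0, "ay": 0, "az": 0}, {"grip": 0.6, "dx": 0, "dy": -0.15, "dz": 0.1, "ax": 0, "ay": 0, "az": 0}, {"grip": 0.6, "dx": 0, "dy": -0.18, "dz": 0.1, "ax": 0, "ay": 0, "az": 0}, {"grip": 0.6, "dx": 0, "dy": -0.18, "dz": 0.1, "ax": 0, "ay": 0, "az": 0}, {"grip": 0.6, "dx": 0, "dy": -0.18, "dz": 0.1, "ax": 0, "ay": 0, "az": 0}]}}

```text
clock: 12.03
position: [0.5421, -0.1346, 0.1956]
tcp_rot: [3.141, -0.0, -0.133]
contact_force: [0.6, 1.0, 0.2]
grip_width: 0.0687
```

```bash
python3 - <<'E'
from h import *
crop(read_camera("scene"),300,170,110,80,7,"pics/s6.png")
crop(read_camera("top"),160,160,110,80,7,"pics/t6.png")
s=arm.read_state();print(s["clock"],s["position"].round(4))
E
```

```text
12.1333 [ 0.5425 -0.1319  0.1954]
```

View pics/s6.png

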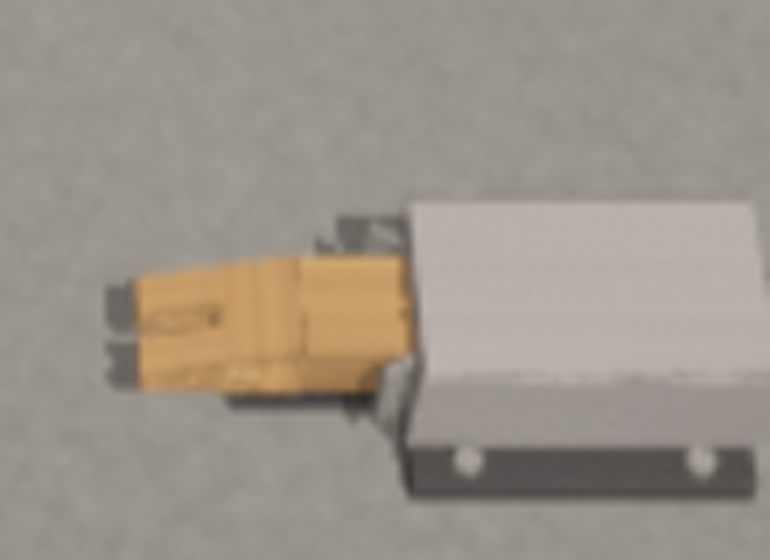

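View pics/t6.png

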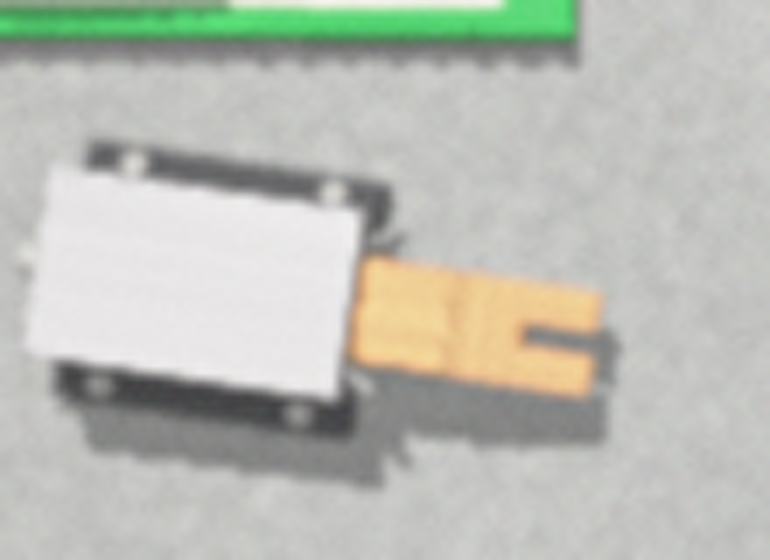

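The pin lies straight in the slot, with its prong ends at (602,293) and (585,396) in the top crop. I'll measure its depth and heading.

```bash
python3 - <<'E'
from fit import *
T=read_camera("top");S=read_camera("scene")
P=p2w(T,un([[602,293],[585,396]],160,160,7),.032)
Q=p2w(S,un([[137,278]],300,170,7),.032)
H=np.array([.5577,.161]);a=1.4423;d=np.array([np.cos(a),np.sin(a)]);n=np.array([-d[1],d[0]])
for X in (P,Q):
    r=X[:,:2]-H; print("root depth",(r@d+.06+.15).round(4),"lat",(r@n).round(4))
# heading: sides; shoulder/mouth upper corners
e=p2w(T,un([[602,293],[455,272]],160,160,7),[.032,.046]);v=e[1]-e[0];print(np.arctan2(v[1],v[0]),np.linalg.norm(v[:2]))
E
```

```text
root depth [0.0591 0.0598] lat [-0.0187  0.022 ]
root depth [0.059] lat [0.0239]
1.4536101057116169 0.056118150120006385
```

```bash
python3 - <<'E'
from h import *
s=arm.read_state();print(s["clock"],s["contact_force"].round(2),abs(s["joint_vel"]).max())
print(arm.close_job())
E
```

```text
12.2333 [ 0.08  0.61 -0.26] 0.003980415738943296
the job is handed in; nothing more can be done
None
```

I put the 150 mm pin into the holder's slot, square end first and flat side down, and handed the job in at 12.2 s. It was released against the stop with the notched end sticking out. No verdict came back, so these are my own checks.

- **Reaching the stop:** the push-back along the slot began at a root depth of about 60 mm. It then rose from 2.3 N to 4.1 N over the next 1.7 mm, about 1.1 N per mm, which matches the buffer. I pressed it about 1.5 mm by estimate, eased back 0.5 mm, set the pin on the slot floor and let go.
- **Position after release:** the top camera puts the root at 59.1 to 59.8 mm deep, so any gap to the stop should be under about 1 mm (3.5 mm allowed). Heading was about 0.01 rad off the slot, and sideways offset measured at the prong ends was about 2 mm.
- **Disagreement between cameras:** the scene camera gave 59.0 mm depth and about 2 mm more sideways offset. I took that to be pixel and calibration error.
- **Robot and other objects:** the arm was clear of everything and still at hand-in. It never went near the bur box, plaster model or file; I did not measure them again afterwards.
- **Not checked:** I did not push the prong ends afterwards to confirm the seating. It rests on the force readings and camera depth.

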